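# Level the test-tile shelf

## Robot

A 6-joint arm with a two-finger parallel gripper is mounted at the origin on the work surface. World frame = base frame: x ahead of the robot, y to its left, z up, the work surface at z = 0. Lengths are in m, angles in rad, forces in N, time in s.
With the tool pointing down it reaches from about 0.375 to 0.925 m from the base axis. Payload 5.7 kg.
Tool frame: the origin (TCP) lies midway between the tips of the shut fingers; the grasp point (between the pads) lies 19 mm behind it (robot.grip_depth is the z of the grasp point in the tool frame, in m); z points along the fingers, y is the line along which they close (so a half turn about z gives the same grasp; the last joint's range is limited). The gripper opens to 88 mm and grips with 3 to 60 N. Pads are 20 mm wide; open, the fingers measure 115 mm over their backs; the gripper's body (75 mm by 178 mm) begins 61 mm behind the grasp point.
Start: joints at [-1.45, 0.359, 1.51, -0, 1.272, -0.115], TCP at [0.14, -0.583, 0.184] pointing down, gripper open.
Joint ranges: [-2.97, 2.97], [-1.01, 2.36], [0.21, 2.38], [-0.96, 4.11], [0.2, 2.71], [-2.98, 2.98]. Speed limits (rad/s): [2.39, 2.39, 3.14, 3.14, 3.14, 3.14].

## Interface

Orientations are given as a unit quaternion [w, x, y, z].
In Python, from bench import get_state, capture, camera_model, order, robot gives the robot as it stands.
- The arm moves only by the tool carry_out, never from a script. Its argument "increments" is a list of rows, each a list of 2 entries, a list of its own where there are three numbers: the shift along the tool's x, y, z as a fraction of full scale, then the turn, a rotation vector about the tool's x, y, z as a fraction of full scale. In form: [[[tx, ty, tz], [rx, ry, rz]], ...]. A call has 1 to 12 rows; each row is the pose to reach, as a shift and turn from the pose commanded when the call began, along the tool's axes at that moment; what a row does not reach only later rows make up. Full scale, the value 1, is 0.3 m for a shift and 0.5 rad for a turn. A row lasts 1/8 s, in which the tool goes at most 62.5 mm and 10.7 degrees, less where a joint would pass 70% of its speed; a pose out of reach is approached as far as the arm can. A call with a number of a shift or a turn outside -1 to 1 is refused whole. A call with a gripper value outside its range is refused whole. "grip" is the closure, from 0 (fully open) to 1 (shut), set as the call begins (left out, the last holds). The fingers move at their own pace and stop on an object; "force" is the grip in N (left out, the last holds). Time passes only in rows, so rows that repeat a pose let the fingers close. It gives the time, the measured TCP pose, the force, the opening and the grip force at its end, in the units of the state.
- get_state(): the state, without advancing time (a new reading comes with each control period).
- capture(name): name is "side" or "top"; returns the picture (420x560x3 uint8, red, green, blue); there is no depth.
- camera_model(name): a dict with "mtx" (3x3 intrinsics, pixels), "k1" (the pictures are not rectified: a ray, as slopes to the right and down, at radius r is drawn at 1 + k1 r^2 times it, then the intrinsics apply), "origin" and "rotation" of the camera in the world. Camera axes: x right, y up, looking along -z (the intrinsics and any distortion apply to the point x, -y, -z); pixel columns grow to the right and rows downward; lengths in m; the calibration is good to about 2 mm. A picture is of the moment at which its call begins. camera_model takes no time and is no camera call.
- order.finish_job(): hands the job in; it is judged then, once.
The state is a dict: "clock": time; "joint_pos": joint angles; "qd": joint speeds; "joint_efforts": joint torques, N m; "eef_pos": TCP position; "tool_rot": TCP orientation; "force": force on the tool from outside, world axes, zero at the start; "torque": the same for the moment, N m; "width": finger opening in m; "grasp_force": force on a finger pad.
Only numpy, scipy, OpenCV 4.12 (cv2) and the standard library are available. Lean on these libraries where they do the work, as an engineer would, in place of code of your own. Each camera call takes 0.05 s, during which the arm holds its last target. There are 200 camera calls.

## Task

Level the little glaze-test shelf: swing the red latch over the spirit level until it rests fully home in its catch, press down on the shelf's blue knob so that the sprung shelf goes down and its foot stands firmly on the cork pad, and turn the knob until the bubble lies between the two black lines of the level. Finish while still holding: keep your fingers on the knob, pressing it down onto the pad with the bubble staying between the lines - do not let go. Leave the mug, the tile, the turning tool and the wooden rib where they are.

Things in the scene. Friction and masses are not known exactly. Their poses are not given: they have to be found in the camera images.
- stand: Grey base board, 200 (x) x 420 (y) x 14 mm, fixed on the bench; origin at the centre of its underside, x across, y along, z up. Above it a white shelf, 160 x 370 mm, top about 66 mm over the bench, hinged at y = -180 mm; a spring floats its +y end up. On it: an aluminium spirit level (170 long in y, 36 wide, 34 high, centre x = 30, y = -50), the latch, and the knob at x = 0, y = 140 mm.
- knob_grip (a point): Centre (half-way up) of the knob's blue bar: 44 long (point x) x 14 thick (point y, pinch across it) x 30 mm high, on a brass disc, 54 mm wide, that turns with it; the disc's top is 15 mm below this point. About 106 mm over the bench at first. Pressed with 6 to 7 N it goes down 5 to 10 mm with the sprung shelf until the foot meets the pad, then no further: 10 to 20 N holds it firmly there.
- knob (a joint): Turning angle of the blue knob in rad, growing clockwise seen from above (limits -0.7 and 2.6). Clockwise drives the foot out of the shelf, 4 mm per rad, and so raises the +y end of the pressed-down shelf. It stays where it is left (friction 0.06 N m). At the start it always needs clockwise turning, 0.6 to 1.5 rad in all.
- bubble (a joint): Place of the white bubble (20 mm long) along the level, m: 0 = half-way between the two black lines (28 mm apart; between them from -0.004 to 0.004), positive towards the knob. Limits +-0.022. It goes to the higher end: with the foot pressed on the pad +14 mm per rad of clockwise turn, at once; unpressed, the sprung-up knob end makes it positive; just pressed it is negative.
- vial_mid (a point): Middle of the green vial (84 x 20 mm, along the shelf's y) on top of the spirit level, half-way between its two black lines.
- latch_peg (a point): Centre (half-way up) of the black upright peg on the red latch arm, 14 mm diameter, 34 mm high; its lower end stands on the arm's top face, 17 mm below this point. The peg may turn in a pinch. About 129 mm above the bench.
- latch_hinge (a point): Point on the upright hinge axis of the latch, at the height of the top face of its arm. The red arm (12 wide, 6 mm thick, reaching 109 mm from the axis) swings level, just above the spirit level; the peg is 75 mm from the axis.
- latch (a joint): Angle of the latch in rad: 0 = home in its catch (a stop), where the arm points along the stand's +x across the spirit level; positive = open, turned anticlockwise seen from above, towards the knob. Limit 2.0. Friction (0.06 N m) keeps it where it is left.
- pad: Cork pad on the base board, 48 mm diameter, under the foot; origin at the centre of its top face. Its height differs by a few mm from start to start; it does not move during work.
- screw: The screw foot with its blue knob (all that turns or moves up and down in the shelf); origin at the foot's rounded lowest point, which must stand on the pad.
- mug: Bystander: glazed blue mug, 80 mm diameter, 92 mm high, handle at its +y; origin at the centre of its underside.
- tile: Bystander: pale celadon test tile, 80 x 80 x 8 mm, lying flat; origin at the centre of its underside.
- tool: Bystander: aluminium turning tool, 175 mm long (x) and 11 mm high, with a loop end 36 mm wide; origin on its underside, 7 mm to the handle's side of its mid-length.
- rib: Bystander: dark wooden rib, 110 x 55 x 8 mm, lying flat; origin at the centre of its underside.

How it is judged:
By the outcome, as a careful person would: the job done as asked, in the order asked, and still so for the second after the job is handed in, while the arm keeps its last pose, push and grip.
It also fails if it takes over 51 s, if anything falls off the work surface, if the arm or the gripper's body presses on something with over 40 N, if the wrist force passes 120 N, or if a joint passes its speed limit or range.

## Working session

There is one attempt and no reset: what is moved stays moved. The work goes in short steps, Python scripts to look and compute and a tool call to move; the robot and the scene stay as the last step left them, time stands still between calls to the robot, and variables do not carry over. Pictures are saved under pics/ and viewed, at most 10 in all, crops included, and the job is handed in when it is done.

Besides the shell and the picture viewer there is one more tool, called after "Emit:" as name([rows], argument=value, ...), one row to a line, values as JSON. carry_out: Moves the arm, as the interface text tells. Shift numbers are shares of 0.3 m and turn numbers shares of 0.5 rad, none past 1 either way. Its arguments: {"type":"object","properties":{"increments":{"type":"array"},"grip":{"type":"number"},"force":{"type":"number"}},"required":["increments"]}

```bash
mkdir -p pics; ls; python3 - <<'E'
from bench import *
import cv2,numpy as np
for n in("top","side"):
    im=capture(n); cv2.imwrite(f"pics/{n}0.png",im[:,:,::-1]); np.save(f"{n}0.npy",im)
    print(n,camera_model(n))
s=get_state(); print(s)
E
```

```text
pics
top {'mtx': array([[482.07497011,   0.        , 281.17605151],
       [  0.        , 482.07497011, 207.4039458 ],
       [  0.        ,   0.        ,   1.        ]]), 'k1': -0.10490367968000913, 'origin': array([0.39286442, 0.0512814 , 1.26217892]), 'rotation': array([-0.6611941 , -0.06806163,  0.07570166,  0.74327601])}
side {'mtx': array([[380.67829649,   0.        , 278.8636922 ],
       [  0.        , 380.67829649, 210.78865236],
       [  0.        ,   0.        ,   1.        ]]), 'k1': -0.10401769983156668, 'origin': array([0.42935185, 0.6474803 , 0.81245119]), 'rotation': array([-0.15849903, -0.05898407,  0.35341186,  0.9200538 ])}
{'clock': 0.1, 'joint_pos': array([-1.45011658e+00,  3.59413378e-01,  1.51132179e+00, -1.07230322e-05,
        1.27251253e+00, -1.15129019e-01]), 'qd': array([-1.63535378e-04, -1.85331123e-03, -2.51513054e-03, -1.24547639e-03,
        5.94715623e-04, -1.73756361e-05]), 'joint_efforts': array([-4.16184480e-05, -5.16357744e+01, -2.71405774e+01,  6.75637135e-02,
        2.76722701e-02, -2.84768424e-05]), 'eef_pos': array([ 0.14006528, -0.58271131,  0.1834063 ]), 'tool_rot': array([-8.27501525e-04,  9.93056801e-01,  1.17632929e-01, -7.42010195e-06]), 'force': array([ 0.33066819, -0.40205973,  0.53412539]), 'torque': array([0.03482122, 0.04615853, 0.02265947]), 'grasp_force': 0.0, 'width': 0.08769587210029313}
```

```bash
sleep 1; ls pics
```

```text
side0.png
top0.png
```

View pics/top0.png

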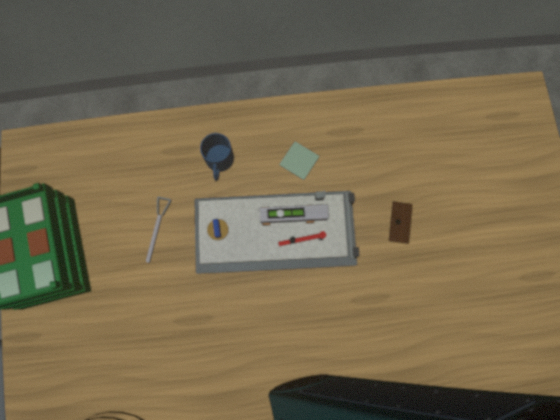

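View pics/side0.png

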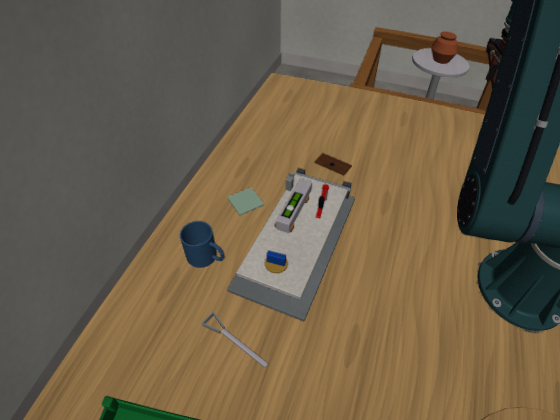

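The top view shows the knob at (217,229), the latch hinge at (322,236), the peg at (292,240) and the bubble at (280,213). The stand's +y points left and its +x points up, so the latch is open by about 1.7 rad. The side view shows the same: knob (276,258), peg (321,203), hinge (325,190).

```bash
cat > h.py <<'E'
import numpy as np,cv2
from scipy.spatial.transform import Rotation as R
from bench import *
def cam(n):
    c=camera_model(n); q=c["rotation"]; return c["mtx"],c["k1"],np.array(c["origin"]),R.from_quat(np.r_[q[1:],q[0]]).as_matrix()
def ray(n,p):
    K,k,o,M=cam(n); u=cv2.undistortPoints(np.array([[p]],float),K,np.array([k,0,0,0.]))[0,0]
    return o,M@np.array([u[0],-u[1],-1])
def onz(n,p,z):
    o,d=ray(n,p); return o+d*(z-o[2])/d[2]
def tri(pt,ps):
    o1,d1=ray("top",pt);o2,d2=ray("side",ps)
    t=np.linalg.lstsq(np.c_[d1,-d2],o2-o1,rcond=None)[0]; a=o1+d1*t[0];b=o2+d2*t[1]
    return (a+b)/2,np.linalg.norm(a-b)
def proj(n,X):
    K,k,o,M=cam(n); c=M.T@(np.array(X)-o); x=np.array([c[0]/-c[2],-c[1]/-c[2]]); x*=1+k*x@x
    return K[:2,:2]@x+K[:2,2]
def mask(im,f,roi):
    r,g,b=[im[...,i].astype(int) for i in range(3)]; m=f(r,g,b).astype(np.uint8)
    z=np.zeros_like(m); x0,y0,x1,y1=roi; z[y0:y1,x0:x1]=m[y0:y1,x0:x1]
    n,l,s,c=cv2.connectedComponentsWithStats(z)
    if n<2: return z,0,None
    i=1+np.argmax(s[1:,4]); return (l==i).astype(np.uint8),s[i,4],c[i]
BLUE=lambda r,g,b:(b>r+50)&(b>g+40)
RED=lambda r,g,b:(r>g+70)&(r>b+70)
DARK=lambda r,g,b:(r+g+b<150)&(abs(r-g)<30)&(b<60)
GREY=lambda r,g,b:(abs(r-g)<40)&(b>r-12)&(b>70)
E
python3 - <<'E'
from h import *
t=np.load("top0.npy");s=np.load("side0.npy")
T=dict(knob=(200,215,235,245),latch=(270,225,335,250),peg=(284,232,300,248))
S=dict(knob=(260,245,292,272),latch=(310,180,335,222),peg=(312,194,332,214))
for k,f in(("knob",BLUE),("latch",RED),("peg",DARK)):
    mt,at,ct=mask(t,f,T[k]);ms,as_,cs=mask(s,f,S[k]); print(k,at,ct,as_,cs)
    print("  tri",tri(ct,cs))
    print("  rect",cv2.minAreaRect(cv2.findNonZero(mt)))
m,a,c=mask(t,GREY,(185,180,370,285)); r=cv2.minAreaRect(cv2.findNonZero(m)); print(a,r); 
P=[onz("top",p,.03) for p in cv2.boxPoints(r)]; print(np.round(P,3))
a=cv2.resize(t[180:280,185:365,::-1],None,fx=4.4,fy=4.4,interpolation=cv2.INTER_CUBIC)
cv2.imwrite("pics/topz.png",a)
a=cv2.resize(s[160:320,225:365,::-1],None,fx=3.7,fy=3.7,interpolation=cv2.INTER_CUBIC)
cv2.imwrite("pics/sidez.png",a)
E
```

```text
knob 55 [215.96363636 227.36363636] 198 [275.94444444 257.78787879]
  tri (array([0.59753825, 0.18727925, 0.11184164]), np.float64(0.0022994268178924593))
  rect ((215.99234008789062, 227.4384765625), (15.256272315979004, 3.348937749862671), 82.87498474121094)
latch 103 [311.23300971 236.85436893] 57 [324.57894737 189.94736842]
  tri (array([ 0.54604913, -0.03709203,  0.13173881]), np.float64(0.0003851998676497161))
  rect ((309.9219970703125, 236.51248168945312), (5.095193862915039, 28.912261962890625), 80.90972137451172)
peg 7 [292.         239.85714286] 50 [320.92 201.78]
  tri (array([0.54361738, 0.00909549, 0.13503918]), np.float64(0.000802075547959772))
  rect ((292.0, 240.0), (2.0, 2.0), 90.0)
10660 ((273.76397705078125, 231.6343536376953), (74.48585510253906, 159.44290161132812), 86.90594482421875)
[[ 0.697  0.253  0.03 ]
 [ 0.671 -0.166  0.03 ]
 [ 0.476 -0.148  0.03 ]
 [ 0.501  0.258  0.03 ]]
```

View pics/topz.png

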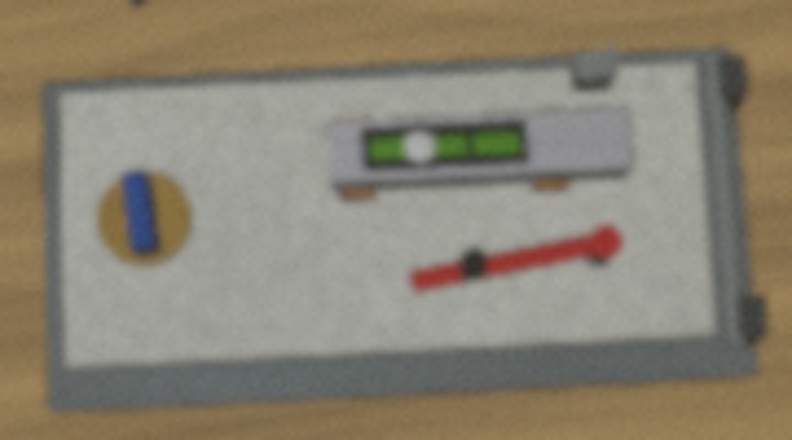

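View pics/sidez.png

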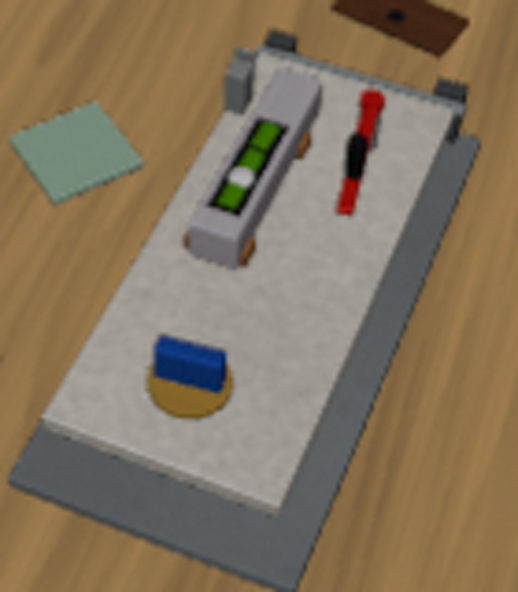

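The zoomed top view shows the hinge at crop (603,240), the peg at (474,263), the knob bar running from (135,175) to (148,250), and the bubble left of the lines at (420,147). The zoomed side view shows the hinge at (372,102), the peg at (356,157) and the knob at (190,365), with nothing in the way of the latch's swing.

```bash
python3 - <<'E'
from h import *
T=lambda x,y:((x+.5)/4.4-.5+185,(y+.5)/4.4-.5+180)
S=lambda x,y:((x+.5)/3.7-.5+225,(y+.5)/3.7-.5+160)
p=lambda *a:print(*[np.round(x,4) if not isinstance(x,str) else x for x in a])
H=onz("top",T(603,240),.114);P=onz("top",T(474,263),.146)
p("hinge",H,tri(T(603,240),S(372,102))[0]);p("peg",P,tri(T(474,263),S(356,140))[0]," from side",onz("side",S(356,157),.129),np.linalg.norm((P-H)[:2]))
tip=onz("top",T(416,282),.112);p("tip",tip,np.linalg.norm((tip-H)[:2]))
C=[onz("top",T(*q),z) for q,z in(((60,93),.073),((66,367),.073),((717,337),.066),((698,62),.066))]
p("shelf",*C,np.linalg.norm(C[0]-C[1]),np.linalg.norm(C[0]-C[3]))
d=(C[0]+C[1]-C[2]-C[3])[:2]; yaw=np.arctan2(-d[0],d[1]); p("yaw",yaw)
V=[onz("top",T(*q),.105) for q in((365,148),(525,142))]; d=(V[0]-V[1])[:2]; p("vial",*V,"yaw",np.arctan2(-d[0],d[1]))
a=(P-H)[:2]; p("latch", np.arctan2(a[1],a[0])-yaw); a=(tip-H)[:2]; p("latch tip", np.arctan2(a[1],a[0])-yaw)
K1=onz("top",T(135,176),.121);K2=onz("top",T(148,249),.121);d=(K1-K2)[:2]
p("knob",(K1+K2)/2,np.linalg.norm(d),"bar yaw",np.arctan2(d[1],d[0]),tri(T(141,212),S(191,350)))
O=(C[0]+C[1]+C[2]+C[3])[:2]/4; p("O",O); c,s=np.cos(yaw),np.sin(yaw); Rm=np.array([[c,-s],[s,c]])
p("knob in stand",Rm.T@(((K1+K2)/2)[:2]-O),"hinge",Rm.T@(H[:2]-O))
E
```

```text
hinge [ 0.5522 -0.0643  0.114 ] [ 0.5509 -0.0642  0.1153]
peg [0.5436 0.0086 0.146 ] [0.5439 0.0087 0.1493]  from side [0.5441 0.0044 0.129 ] 0.0734
tip [0.5415 0.04   0.112 ] 0.1048
shelf [0.6789 0.2307 0.073 ] [0.5214 0.2405 0.073 ] [ 0.4963 -0.1259  0.066 ] [ 0.6557 -0.1378  0.066 ] 0.1578 0.3693
yaw -0.0656
vial [0.6201 0.0594 0.105 ] [ 0.6131 -0.0293  0.105 ] yaw -0.0787
latch 1.7544
latch tip 1.739Traceback (most recent call last):
  File "<stdin>", line 14, in <module>
  File "<stdin>", line 4, in <lambda>
    return _wrapfunc(a, 'round', decimals=decimals, out=out)
    return _wrapit(obj, method, *args, **kwds)
    conv = _array_converter(obj)
ValueError: setting an array element with a sequence. The requested array has an inhomogeneous shape after 1 dimensions. The detected shape was (2,) + inhomogeneous part.
```

The hinge is at (0.552,-0.064) and the peg at (0.544,0.009). They measure 73 mm apart against the 75 mm given. The stand yaw is about -0.07 and the latch angle about 1.745. I'm moving towards the peg and turning the tool so the fingers close along the arc.

Emit:
carry_out([
  [[0.589,-0.534,-0.067],[0,0,-0.967]],
  [[0.589,-0.534,-0.067],[0,0,-0.967]],
  [[0.589,-0.534,-0.067],[0,0,-0.967]],
  [[0.589,-0.534,-0.067],[0,0,-0.967]],
  [[0.589,-0.534,-0.067],[0,0,-0.967]],
], grip=0.4, force=10)

```text
clock: 0.72
eef_pos: [0.2757, -0.3831, 0.2043]
tool_rot: [-0.001, 0.935, 0.354, 0.0]
force: [-0.4, -0.5, -0.0]
width: 0.0527
grasp_force: 0.0
```

Emit:
carry_out([
  [[0.77,-0.198,0],[0,0,-0.967]],
  [[0.77,-0.198,0],[0,0,-0.967]],
  [[0.77,-0.198,0],[0,0,-0.967]],
  [[0.77,-0.198,0],[0,0,-0.967]],
  [[0.77,-0.198,0],[0,0,-0.967]],
])

```text
clock: 1.35
eef_pos: [0.4105, -0.1879, 0.204]
tool_rot: [-0.0, 0.823, 0.568, 0.0]
force: [-0.4, 0.3, 0.9]
width: 0.0531
grasp_force: 0.0
```

```bash
cat > go.py <<'E'
import sys
from h import *
# go.py x y z yaw : shift/turn fractions to reach target (tool down, yaw of tool x)
s=get_state(); q=s["tool_rot"]; r=R.from_quat(np.r_[q[1:],q[0]]); M=r.as_matrix()
p=np.array(s["eef_pos"]); print("t",s["clock"],"p",p.round(4),"yaw",np.arctan2(M[1,0],M[0,0]).round(4),"F",s["force"].round(1),"T",s["torque"].round(2),"w",round(s["width"],4))
if len(sys.argv)>4:
    x,y,z,w=map(float,sys.argv[1:]); 
    Mt=np.c_[[np.cos(w),np.sin(w),0],[np.sin(w),-np.cos(w),0],[0,0,-1]]
    print("shift",(M.T@(np.array([x,y,z])-p)/.3).round(4),"turn",(R.from_matrix(M.T@Mt).as_rotvec()/.5).round(4))
E
python3 go.py 0.5436 0.0090 0.2 1.687
python3 - <<'E'
from h import *
T=lambda x,y:((x+.5)/4.4-.5+185,(y+.5)/4.4-.5+180)
S=lambda x,y:((x+.5)/3.7-.5+225,(y+.5)/3.7-.5+160)
K1=onz("top",T(135,176),.121);K2=onz("top",T(148,249),.121);d=(K1-K2)[:2]
print("knob",K1,K2,(K1+K2)/2,np.linalg.norm(d),"bar yaw",np.arctan2(d[1],d[0]))
E
```

```text
t 1.35 p [ 0.4105 -0.1879  0.204 ] yaw 1.2071 F [-0.4  0.3  0.9] T [-0.07 -0.04 -0.  ] w 0.0531
shift [0.7712 0.1813 0.0138] turn [-0.000e+00 -9.000e-04 -9.599e-01]
knob [0.61609631 0.18620977 0.121     ] [0.57507851 0.18279061 0.121     ] [0.59558741 0.18450019 0.121     ] 0.041160059128692326 bar yaw 0.08316568129484105
```

Emit:
carry_out([
  [[0.771,0.181,0.014],[0,0,-0.96]],
  [[0.771,0.181,0.014],[0,0,-0.96]],
  [[0.771,0.181,0.014],[0,0,-0.96]],
  [[0.771,0.181,0.014],[0,0,-0.96]],
  [[0.771,0.181,0.014],[0,0,-0.96]],
  [[0.771,0.181,0.014],[0,0,-0.96]],
])

```text
clock: 2.1
eef_pos: [0.5426, 0.0049, 0.1996]
tool_rot: [-0.0, 0.667, 0.745, -0.001]
force: [-0.2, 1.1, -0.9]
width: 0.0527
grasp_force: 0.0
```

```bash
python3 go.py 0.5436 0.0090 0.118 1.687; python3 - <<'E'
from h import *
im=capture("side"); a=cv2.resize(im[120:300,220:400,::-1],None,fx=3.3,fy=3.3,interpolation=cv2.INTER_CUBIC); cv2.imwrite("pics/s1.png",a)
E
```

```text
t 2.1 p [0.5426 0.0049 0.1996] yaw 1.682 F [-0.2  1.1 -0.9] T [-0.04 -0.11 -0.06] w 0.0527
shift [0.0132 0.0052 0.2719] turn [-0.0029  0.0014 -0.0101]
```

View pics/s1.png

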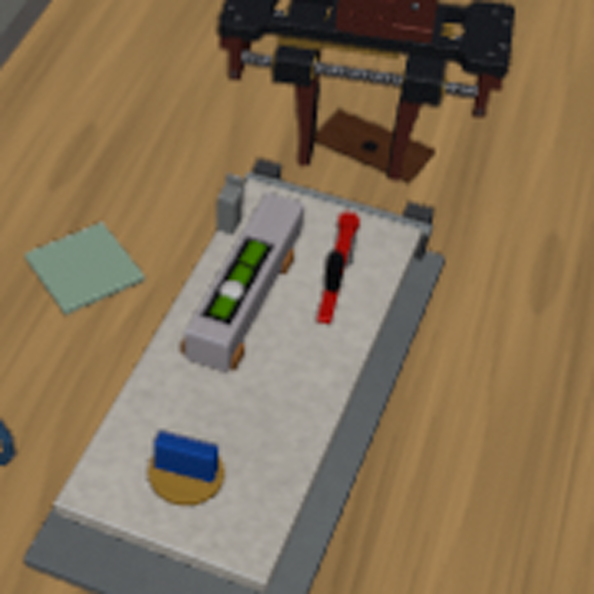

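The side view shows the open fingers, tips at crop (305,160) and (400,180), above and straddling the peg's line at (335,270) in the right direction. I'll descend and pinch.

Emit:
carry_out([
  [[0,0,0.12],[0,0,0]],
  [[0,0,0.22],[0,0,0]],
  [[0,0,0.272],[0,0,0]],
  [[0,0,0.272],[0,0,0]],
  [[0,0,0.272],[0,0,0]],
])

```text
clock: 2.78
eef_pos: [0.5439, 0.0063, 0.1195]
tool_rot: [0.001, 0.667, 0.745, 0.0]
force: [-0.2, -0.7, -0.3]
width: 0.0528
grasp_force: 0.0
```

Emit:
carry_out([
  [[0,0,0],[0,0,0]],
  [[0,0,0],[0,0,0]],
  [[0,0,0],[0,0,0]],
  [[0,0,0],[0,0,0]],
  [[0,0,0],[0,0,0]],
  [[0,0,0],[0,0,0]],
], grip=1, force=8)

```text
clock: 3.52
eef_pos: [0.543, 0.0069, 0.1184]
tool_rot: [-0.0, 0.666, 0.746, 0.0]
force: [-0.8, -0.5, 0.1]
width: 0.0006
grasp_force: 0.0
```

```bash
python3 go.py 0.5436 0.0090 0.118 1.687
```

```text
t 3.525 p [0.543  0.0069 0.1184] yaw 1.6829 F [-0.8 -0.5  0.1] T [-0.08 -0.11  0.02] w 0.0006
shift [0.0068 0.0026 0.0015] turn [-0.0002 -0.0002 -0.0083]
```

```bash
python3 - <<'E'
from h import *
a=capture("side"); b=capture("top")
print(proj("side",[.543,.0069,.1184]),proj("top",[.543,.0069,.1184]))
A=cv2.resize(a[150:240,260:380,::-1],None,fx=4.4,fy=4.4,interpolation=cv2.INTER_CUBIC)
B=cv2.resize(b[190:260,250:340,::-1],None,fx=2.9,fy=2.9,interpolation=cv2.INTER_CUBIC)
C=np.zeros((396,528+261,3),np.uint8);C[:396,:528]=A;C[:203,528:]=B; cv2.imwrite("pics/s2.png",C)
E
```

```text
[320.66729632 205.77994731] [292.82290679 241.1213983 ]
```

View pics/s2.png

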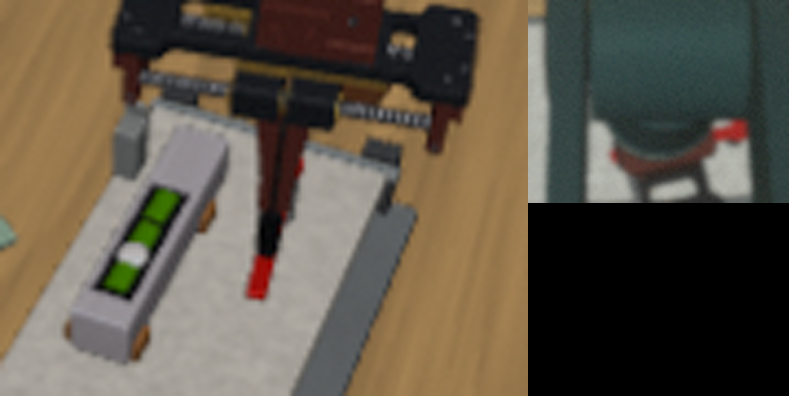

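The crop shows the shut fingers ending right behind or above the black peg at crop (268,235), not around it. The camera estimate and the kinematics need to be checked against each other.

```bash
python3 - <<'E'
from h import *
print("open tips seen mid (326.8,171.5); TCP proj",proj("side",[.5426,.0049,.1996]))
for y in (-.02,0,.0069,.02):
  for z in (.1184,.146): print(y,z,proj("side",[.5435,y,z]), proj("top",[.5435,y,z]))
im=capture("side"); cv2.imwrite("pics/s3.png",cv2.resize(im[180:225,295:345,::-1],None,fx=12,fy=12,interpolation=cv2.INTER_NEAREST))
E
```

```text
open tips seen mid (326.8,171.5); TCP proj [323.99128477 181.60946496]
-0.02 0.1184 [323.26873423 198.38615342] [303.96236044 239.60859327]
-0.02 0.146 [324.26333942 190.6713676 ] [304.49797687 237.98961298]
0 0.1184 [321.20043403 203.82094354] [295.66300106 240.58023056]
0 0.146 [322.16644068 196.11732298] [295.99916907 238.98395858]
0.0069 0.1184 [320.47336459 205.73022475] [292.79761533 240.91518036]
0.0069 0.146 [321.42895431 198.03153676] [293.06484809 239.3267564 ]
0.02 0.1184 [319.07345325 209.4046184 ] [287.35490265 241.5506845 ]
0.02 0.146 [320.00845393 201.71689999] [287.49110629 239.97717669]
```

View pics/s3.png

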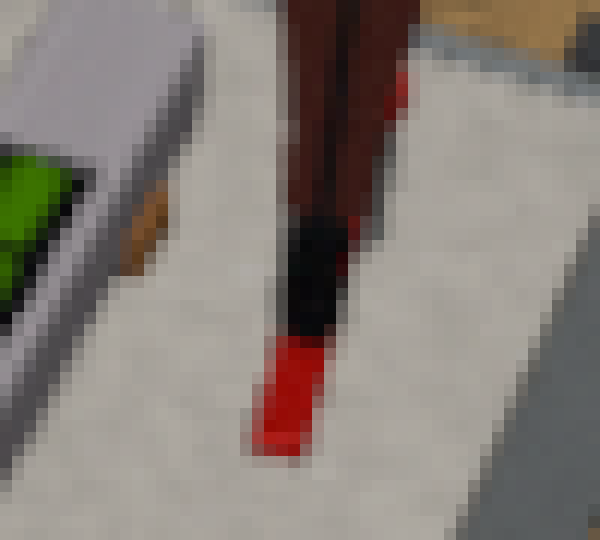

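The red arm shows beside the peg where the tips should be, so the fingers are about 28 mm off: either too high, or too far back. Lowering 3 mm and reading the force will tell which, because tips that are too high would land on the peg.

Emit:
carry_out([
  [[0,0,0.005],[0,0,0]],
  [[0,0,0.01],[0,0,0]],
  [[0,0,0.01],[0,0,0]],
])

```text
clock: 4.05
eef_pos: [0.5429, 0.0068, 0.1153]
tool_rot: [-0.0, 0.666, 0.746, -0.0]
force: [-0.1, 0.2, -0.7]
width: 0.0003
grasp_force: 0.0
```

```bash
python3 - <<'E'
from h import *
s=get_state(); print(s["eef_pos"],s["force"],s["torque"],s["joint_pos"].round(4))
im=capture("side"); r,g,b=[im[...,i].astype(int) for i in range(3)]
# finger (dark red) mask rows
for y in range(180,212): print(y," ".join(f"{r[y,x]},{g[y,x]}" for x in range(316,332)))
E
```

```text
[0.54289857 0.00684534 0.11527372] [-0.11215147  0.16731335 -0.70344572] [-0.02428876 -0.04673586 -0.0050876 ] [-1.1470e-01  3.5210e-01  1.7146e+00  1.0000e-04  1.0753e+00 -2.2670e-01]
180 143,142 124,124 81,68 57,27 57,26 57,27 56,24 35,19 28,21 48,23 51,24 49,25 48,25 45,22 85,63 90,71
181 161,157 155,151 99,88 59,27 57,26 57,26 57,27 35,21 32,21 52,28 55,24 58,27 57,26 60,28 108,85 126,100
182 166,161 164,159 106,94 57,25 56,24 58,28 52,26 31,19 39,22 53,26 57,25 58,26 57,25 62,38 107,100 123,115
183 169,164 166,161 104,94 57,25 56,27 56,25 49,24 27,20 39,20 55,26 59,27 56,25 57,25 63,51 105,108 114,119
184 169,165 169,164 113,103 63,35 58,28 58,28 50,24 27,16 40,23 54,25 57,27 57,26 59,26 128,123 141,139 122,122
185 168,163 168,162 116,105 65,39 57,26 56,26 46,25 26,18 48,24 55,24 56,26 56,24 70,45 146,140 159,156 150,147
186 166,161 166,161 115,104 64,38 55,26 58,28 41,23 24,16 50,23 57,25 57,27 58,28 99,33 150,139 164,159 163,159
187 167,162 168,163 123,114 71,49 58,28 58,26 38,21 23,12 51,25 57,27 56,24 60,28 118,37 157,142 167,162 170,164
188 170,165 170,166 131,121 75,56 57,
[... 2078 characters left out ...]
8 105,101 155,150 168,164 172,167 173,169 171,166 170,165 167,163 164,160
207 171,166 156,142 91,74 21,8 12,10 12,12 52,33 135,129 163,158 169,164 171,166 170,166 170,165 170,165 169,163 165,160
208 170,165 140,117 131,48 110,8 79,12 66,11 101,65 154,145 168,163 167,163 168,163 168,163 169,164 169,164 167,161 165,160
209 167,162 142,105 144,30 144,12 137,13 138,14 135,98 162,155 172,167 169,165 168,163 167,163 170,165 169,164 168,163 166,162
210 170,165 155,101 150,20 151,14 152,13 147,14 159,135 171,167 173,169 171,166 168,163 166,161 169,164 169,164 169,165 169,165
211 160,148 154,83 151,13 151,14 153,11 140,38 161,143 173,168 171,167 171,166 170,165 168,163 168,164 167,163 166,162 166,161
```

```bash
python3 - <<'E'
from h import *
print({k:getattr(robot,k) for k in dir(robot) if not k.startswith("_")})
im=capture("top"); cv2.imwrite("pics/t4.png",cv2.resize(im[180:320,190:390,::-1],None,fx=4,fy=4,interpolation=cv2.INTER_CUBIC))
for z in(.2,.25,.3,.4): print(z,(proj("top",[.543,.007,z])-[190,180])*4)
E
```

```text
{'MotionError': <class 'bench.MotionError'>, 'grip_depth': -0.0187}
0.2 [414.43718103 224.85182021]
0.25 [416.72200996 211.2872053 ]
0.3 [419.23641716 196.35454288]
0.4 [425.1072961  161.46758861]
```

View pics/t4.png

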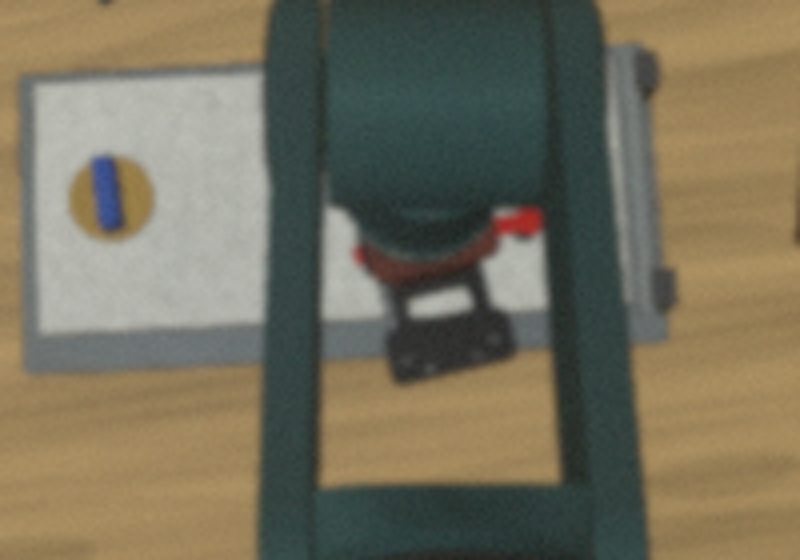

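```bash
python3 - <<'E'
from h import *
for z in(.2,.23,.26):
  for dy in (0,-.03): print(z,dy,(proj("top",[.543-.0885,.007-.0101+dy,z])-[190,180])*4,(proj("top",[.543,.007+dy,z])-[190,180])*4)
E
```

```text
0.2 0 [452.28939489 381.59061853] [414.43718103 224.85182021]
0.2 -0.03 [506.55869218 375.09864696] [467.95618093 218.59957359]
0.23 0 [454.74474565 377.9909573 ] [415.78233489 216.86641812]
0.23 -0.03 [510.56738311 371.31297414] [470.80938576 210.44354832]
0.26 0 [457.3452042  374.17808703] [417.20546344 208.41646594]
0.26 -0.03 [514.81255118 367.30322649] [473.82772812 201.81361076]
```

The gripper body in the top view, at crop (457,367), matches the reported x and y. So the mismatch is in height: the real tips are about 30–35 mm above the reported TCP. I'll touch the peg's top gently to measure it.

Emit:
carry_out([
  [[0,0,0.004],[0,0,0]],
  [[0,0,0.008],[0,0,0]],
  [[0,0,0.01],[0,0,0]],
  [[0,0,0.01],[0,0,0]],
])

```text
clock: 4.65
eef_pos: [0.543, 0.0069, 0.1124]
tool_rot: [-0.0, 0.666, 0.746, -0.0]
force: [0.5, -0.2, 0.4]
width: 0.0003
grasp_force: 0.0
```

Emit:
carry_out([
  [[0,0,0.004],[0,0,0]],
  [[0,0,0.008],[0,0,0]],
  [[0,0,0.01],[0,0,0]],
  [[0,0,0.01],[0,0,0]],
])

```text
clock: 5.15
eef_pos: [0.543, 0.0068, 0.1096]
tool_rot: [-0.0, 0.666, 0.746, 0.0]
force: [-0.9, -0.4, 1.0]
width: 0.0005
grasp_force: 0.7
```

Emit:
carry_out([
  [[0,0,0.004],[0,0,0]],
  [[0,0,0.007],[0,0,0]],
  [[0,0,0.007],[0,0,0]],
])

```text
clock: 5.52
eef_pos: [0.5448, 0.0071, 0.1091]
tool_rot: [0.001, 0.666, 0.746, 0.001]
force: [-1.6, 2.5, 12.3]
width: 0.0006
grasp_force: 6.5
```

Contact comes at reported z ≈ 0.110, with the peg's top at about 0.147, so the tips are really about 37 mm higher than reported. I'll lift, open, go down around the peg with that offset, and pinch.

Emit:
carry_out([
  [[0,0,-0.06],[0,0,0]],
  [[0,0,-0.06],[0,0,0]],
  [[0,0,-0.06],[0,0,0]],
  [[0,0,-0.06],[0,0,0]],
  [[0,0,-0.06],[0,0,0]],
], grip=0.5)

```text
clock: 6.15
eef_pos: [0.5427, 0.0069, 0.1248]
tool_rot: [-0.0, 0.666, 0.746, -0.0]
force: [0.1, -0.9, 0.6]
width: 0.0432
grasp_force: 0.0
```

```bash
python3 go.py 0.5436 0.0090 0.086 1.687
```

```text
t 6.15 p [0.5427 0.0069 0.1248] yaw 1.6828 F [ 0.1 -0.9  0.6] T [-0.04 -0.1   0.04] w 0.0432
shift [0.0066 0.0041 0.1293] turn [-0.002  -0.0007 -0.0084]
```

Emit:
carry_out([
  [[0.006,0.003,0.02],[0,0,0]],
  [[0.006,0.003,0.05],[0,0,0]],
  [[0.006,0.003,0.08],[0,0,0]],
  [[0.006,0.003,0.11],[0,0,0]],
  [[0.006,0.003,0.13],[0,0,0]],
  [[0.006,0.003,0.13],[0,0,0]],
])

```text
clock: 6.9
eef_pos: [0.5432, 0.0088, 0.0858]
tool_rot: [-0.001, 0.666, 0.746, -0.0]
force: [-0.8, 0.2, -0.1]
width: 0.0441
grasp_force: 0.0
```

Emit:
carry_out([
  [[0,0,0],[0,0,0]],
  [[0,0,0],[0,0,0]],
  [[0,0,0],[0,0,0]],
  [[0,0,0],[0,0,0]],
  [[0,0,0],[0,0,0]],
], grip=1, force=8)

```text
clock: 7.52
eef_pos: [0.5441, 0.0088, 0.0866]
tool_rot: [0.0, 0.666, 0.746, 0.0]
force: [-0.2, 0.4, 0.7]
width: 0.0137
grasp_force: 8.0
```

The opening is 13.7 mm against a 14 mm peg, so it's gripped. Now the swing.

Emit:
carry_out([
  [[-0.0015,0.0274,0],[0,0,0.22]],
  [[-0.006,0.0546,0],[0,0,0.44]],
  [[-0.0135,0.081,0],[0,0,0.66]],
  [[-0.0238,0.1065,0],[0,0,0.88]],
])

```text
clock: 8.02
eef_pos: [0.5764, 0.0047, 0.0866]
tool_rot: [0.0, 0.814, 0.581, -0.0]
force: [-0.7, -1.3, 1.6]
width: 0.0137
grasp_force: 8.0
```

Emit:
carry_out([
  [[-0.0015,0.0274,0],[0,0,0.22]],
  [[-0.006,0.0546,0],[0,0,0.44]],
  [[-0.0135,0.081,0],[0,0,0.66]],
  [[-0.0238,0.1065,0],[0,0,0.88]],
])

```text
clock: 8.52
eef_pos: [0.604, -0.0122, 0.0864]
tool_rot: [-0.0, 0.921, 0.389, -0.0]
force: [-0.9, -0.7, 1.6]
width: 0.0136
grasp_force: 8.0
```

```bash
python3 go.py; python3 - <<'E'
import numpy as np
a=.925-.035; print("expect approx", .552+.075*np.cos(1.687-.88), -.0645+.075*np.sin(1.687-.88))
E
```

```text
t 8.525 p [ 0.604  -0.0122  0.0864] yaw 0.7995 F [-0.9 -0.7  1.6] T [-0.16  0.21  0.07] w 0.0136
expect approx 0.6038751141356209 -0.010333843283685855
```

Emit:
carry_out([
  [[-0.0015,0.0274,0],[0,0,0.22]],
  [[-0.006,0.0546,0],[0,0,0.44]],
  [[-0.0135,0.081,0],[0,0,0.66]],
  [[-0.0238,0.1065,0],[0,0,0.88]],
])

```text
clock: 9.02
eef_pos: [0.6224, -0.0392, 0.0862]
tool_rot: [-0.0, 0.984, 0.179, -0.0]
force: [1.3, -0.2, -1.2]
width: 0.0136
grasp_force: 8.0
```

Emit:
carry_out([
  [[-0.0015,0.0274,0],[0,0,0.22]],
  [[-0.006,0.0546,0],[0,0,0.44]],
  [[-0.0135,0.081,0],[0,0,0.66]],
  [[-0.0185,0.094,0],[0,0,0.8]],
  [[-0.0185,0.094,0],[0,0,0.8]],
])

```text
clock: 9.65
eef_pos: [0.6277, -0.068, 0.086]
tool_rot: [0.0, 1.0, -0.018, 0.0]
force: [3.1, -0.8, -4.7]
width: 0.0138
grasp_force: 8.0
```

```bash
python3 go.py
```

```text
t 9.65 p [ 0.6277 -0.068   0.086 ] yaw -0.0369 F [ 3.1 -0.8 -4.7] T [-0.11 -0.56  0.03] w 0.0138
```

Emit:
carry_out([
  [[0,0.006,0],[0,0,0.04]],
  [[0,0.01,0],[0,0,0.06]],
  [[0,0.01,0],[0,0,0.06]],
])

```text
clock: 10.02
eef_pos: [0.6275, -0.0703, 0.0861]
tool_rot: [-0.0, 0.999, -0.034, 0.0]
force: [5.1, -0.5, -7.3]
width: 0.0137
grasp_force: 8.0
```

Emit:
carry_out([
  [[0,0.006,0],[0,0,0]],
  [[0,0.01,0],[0,0,0]],
  [[0,0.01,0],[0,0,0]],
])

```text
clock: 10.4
eef_pos: [0.6272, -0.0729, 0.0862]
tool_rot: [-0.001, 0.999, -0.034, 0.0]
force: [5.1, 1.7, -6.4]
width: 0.0135
grasp_force: 8.0
```

Emit:
carry_out([
  [[0,0.006,0],[0,0,0]],
  [[0,0.01,0],[0,0,0]],
  [[0,0.01,0],[0,0,0]],
])

```text
clock: 10.78
eef_pos: [0.6271, -0.073, 0.0861]
tool_rot: [-0.003, 0.999, -0.034, 0.0]
force: [5.0, 9.8, -6.2]
width: 0.014
grasp_force: 8.0
```

Emit:
carry_out([
  [[0,0.006,0],[0,0,0]],
  [[0,0.008,0],[0,0,0]],
  [[0,0.008,0],[0,0,0]],
])

```text
clock: 11.15
eef_pos: [0.6271, -0.0736, 0.0861]
tool_rot: [-0.004, 0.999, -0.034, 0.0]
force: [7.3, 15.8, -5.6]
width: 0.015
grasp_force: 8.0
```

Firm stop: the tool stalls at y ≈ -0.073 while the push climbs to 16 N. I'll ease off, open and lift.

Emit:
carry_out([
  [[0,-0.008,0],[0,0,0]],
  [[0,-0.014,0],[0,0,0]],
])

```text
clock: 11.4
eef_pos: [0.6271, -0.0728, 0.0862]
tool_rot: [-0.001, 0.999, -0.033, 0.0]
force: [4.9, 1.9, -6.6]
width: 0.0138
grasp_force: 8.0
```

Emit:
carry_out([
  [[0,0,0],[0,0,0]],
  [[0,0,0],[0,0,0]],
  [[0,0,-0.1],[0,0,0]],
  [[0,0,-0.25],[0,0,0]],
  [[0,0,-0.25],[0,0,0]],
  [[0,0,-0.25],[0,0,0]],
], grip=0.5)

```text
clock: 12.15
eef_pos: [0.6261, -0.0749, 0.1613]
tool_rot: [0.0, 0.999, -0.034, -0.0]
force: [0.3, 0.9, -0.3]
width: 0.0438
grasp_force: 0.0
```

```bash
python3 go.py 0.5956 0.1845 0.16 -1.4876; python3 go.py 0.5956 0.1845 0.16 1.654
```

```text
t 12.15 p [ 0.6261 -0.0749  0.1613] yaw -0.0674 F [ 0.3  0.9 -0.3] T [ 0.07  0.   -0.02] w 0.0438
shift [-0.1595 -0.8559  0.0042] turn [1.0000e-03 8.0000e-04 2.8403e+00]
t 12.15 p [ 0.6261 -0.0749  0.1613] yaw -0.0674 F [ 0.3  0.9 -0.3] T [ 0.07  0.   -0.02] w 0.0438
shift [-0.1595 -0.8559  0.0042] turn [-9.0000e-04  1.0000e-03 -3.4429e+00]
```

Latch released and the tool lifted to travel height. Next is the knob, with the wrist turned the long way so joint 6 keeps room for 1.5 rad clockwise.

Emit:
carry_out([
  [[-0.16,-0.856,0],[0,0,-1]],
  [[-0.16,-0.856,0],[0,0,-1]],
  [[-0.16,-0.856,0],[0,0,-1]],
  [[-0.16,-0.856,0],[0,0,-1]],
  [[-0.16,-0.856,0],[0,0,-1]],
])

```text
clock: 12.78
eef_pos: [0.5937, 0.188, 0.1597]
tool_rot: [-0.0, 0.976, 0.217, -0.002]
force: [-0.6, -1.2, 0.2]
width: 0.0437
grasp_force: 0.0
```

Emit:
carry_out([
  [[0,0,0],[0,0,-1]],
  [[0,0,0],[0,0,-1]],
  [[0,0,0],[0,0,-1]],
])

```text
clock: 13.15
eef_pos: [0.5952, 0.1833, 0.16]
tool_rot: [-0.0, 0.892, 0.451, -0.001]
force: [0.6, -1.1, -0.5]
width: 0.0436
grasp_force: 0.0
```

Emit:
carry_out([
  [[0,0,0],[0,0,-1]],
  [[0,0,0],[0,0,-1]],
  [[0,0,0],[0,0,-1]],
])

```text
clock: 13.52
eef_pos: [0.5953, 0.1831, 0.16]
tool_rot: [-0.0, 0.753, 0.658, -0.001]
force: [0.0, -0.1, -1.0]
width: 0.0436
grasp_force: 0.0
```

Emit:
carry_out([
  [[0,0,0],[0,0,-1]],
  [[0,0,0],[0,0,-1]],
  [[0,0,0],[0,0,-1]],
])

```text
clock: 13.9
eef_pos: [0.5953, 0.183, 0.16]
tool_rot: [-0.001, 0.567, 0.824, -0.001]
force: [0.7, -0.1, -0.9]
width: 0.0438
grasp_force: 0.0
```

Emit:
carry_out([
  [[0,0,0],[0,0,-1]],
  [[0,0,0],[0,0,-1]],
  [[0,0,0],[0,0,-1]],
])

```text
clock: 14.28
eef_pos: [0.5953, 0.183, 0.16]
tool_rot: [-0.001, 0.345, 0.938, -0.001]
force: [-0.7, -0.7, -0.5]
width: 0.0438
grasp_force: 0.0
```

Emit:
carry_out([
  [[0,0,0],[0,0,-1]],
  [[0,0,0],[0,0,-1]],
  [[0,0,0],[0,0,-1]],
])

```text
clock: 14.65
eef_pos: [0.5953, 0.183, 0.16]
tool_rot: [-0.001, 0.102, 0.995, -0.001]
force: [-0.4, 0.2, -0.4]
width: 0.044
grasp_force: 0.0
```

Emit:
carry_out([
  [[0,0,0],[0,0,-0.58]],
  [[0,0,0],[0,0,-0.58]],
  [[0,0,0],[0,0,-0.58]],
  [[0,0,0],[0,0,-0.58]],
])

```text
clock: 15.15
eef_pos: [0.5957, 0.1839, 0.1607]
tool_rot: [-0.001, -0.039, 0.999, -0.0]
force: [0.3, 0.4, -0.3]
width: 0.0437
grasp_force: 0.0
```

```bash
python3 go.py 0.5956 0.1845 0.065 3.225;python3 - <<'E'
from h import *
print(get_state()["joint_pos"].round(3))
im=capture("top"); np.save("t5.npy",im); cv2.imwrite("pics/t5.png",cv2.resize(im[180:280,190:350,::-1],None,fx=5,fy=5,interpolation=cv2.INTER_CUBIC))
E
```

```text
t 15.15 p [0.5957 0.1839 0.1607] yaw -3.0631 F [ 0.3  0.4 -0.3] T [ 0.08 -0.12  0.02] w 0.0437
shift [-2.000e-04  2.000e-03  3.191e-01] turn [-0.0006 -0.0025 -0.0098]
[ 0.189  0.414  1.484 -0.     1.245 -1.46 ]
```

View pics/t5.png

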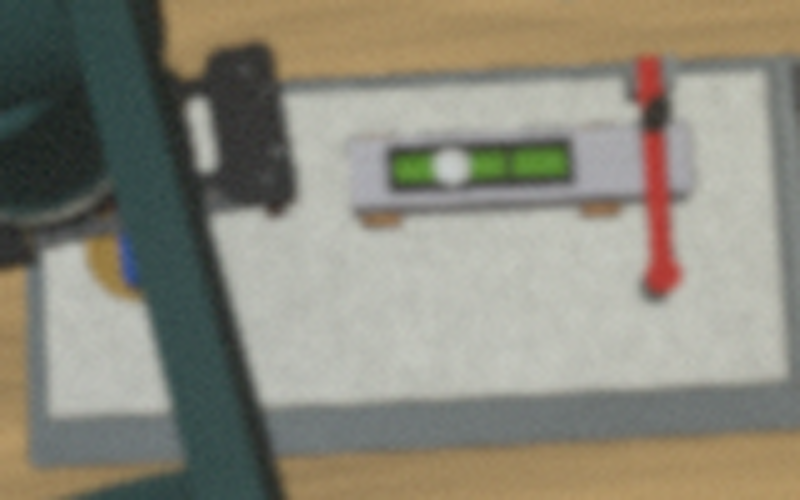

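The latch now lies home in the grey catch at crop (649,75), square to the level. The bubble at (452,165) sits knob-side of mid-vial (480,165), which is positive as expected unpressed. Now down around the knob's bar.

Emit:
carry_out([
  [[0,0.002,0.1],[0,0,-0.01]],
  [[0,0.002,0.2],[0,0,-0.01]],
  [[0,0.002,0.28],[0,0,-0.01]],
  [[0,0.002,0.33],[0,0,-0.01]],
  [[0,0.002,0.33],[0,0,-0.01]],
])

```text
clock: 15.82
eef_pos: [0.5952, 0.1851, 0.0614]
tool_rot: [-0.001, -0.043, 0.999, -0.0]
force: [-1.0, 0.2, 0.2]
width: 0.0439
grasp_force: 0.0
```

Emit:
carry_out([
  [[0,0,0],[0,0,0]],
  [[0,0,0],[0,0,0]],
  [[0,0,0],[0,0,0]],
  [[0,0,0],[0,0,0]],
  [[0,0,0],[0,0,0]],
], grip=1, force=35)

```text
clock: 16.45
eef_pos: [0.5966, 0.1853, 0.0631]
tool_rot: [0.001, -0.043, 0.999, 0.0]
force: [-0.7, -0.5, 4.8]
width: 0.0142
grasp_force: 34.6
```

```bash
cat > bub.py <<'E'
from h import *
def bub():
    im=capture("top"); r,g,b=[im[...,i].astype(int) for i in range(3)]
    roi=np.zeros(r.shape,bool); roi[203:224,262:312]=1
    G=(g>r+40)&(g>b+40)&roi; ys,xs=np.nonzero(G)
    if len(xs)<20: print("occluded",len(xs)); return
    # vial interior box from green; axis along its long side
    (cx,cy),(w,h),a=cv2.minAreaRect(np.c_[xs,ys].astype(np.float32)); L=max(w,h)
    c,s=np.cos(.03),-np.sin(.03)
    yy,xx=np.mgrid[:420,:560]; u=(xx-cx)*c+(yy-cy)*s; v=-(xx-cx)*s+(yy-cy)*c
    W=(abs(v)<3.5)&(abs(u)<L/2)&(np.minimum(np.minimum(r,g),b)>105)
    D=(abs(v)<2)&(abs(u)<L/2-2)&(r+g+b<150)
    prof=[int(g[(abs(v)<2)&(abs(u-k)<.5)].mean()) for k in range(-17,18)]
    print("center",round(cx,1),round(cy,1),"L",round(L,1),"green n",len(xs),"white n",W.sum(),"bubble u px",-u[W].mean().round(2) if W.any() else None)
    print("prof(-17..17, right=+)",prof)
    if W.any():
        bx,by=xx[W].mean(),yy[W].mean(); A=onz("top",(bx,by),.106);B=onz("top",(cx,cy),.106); print("bubble mm",1e3*(A-B)[:2].round(5))
bub()
E
python3 go.py 0.5956 0.1845 0.05 3.225; python3 bub.py
```

```text
t 16.45 p [0.5966 0.1853 0.0631] yaw -3.0555 F [-0.7 -0.5  4.8] T [-0.06 -0.09 -0.04] w 0.0142
shift [ 0.0035 -0.0024  0.0436] turn [0.0001 0.0024 0.0054]
center 285.5 212.6 L 31.1 green n 59 white n 45 bubble u px 5.52
prof(-17..17, right=+) [108, 121, 129, 129, 131, 133, 130, 139, 154, 175, 189, 194, 193, 184, 169, 151, 135, 130, 130, 129, 129, 120, 106, 101, 113, 125, 130, 130, 129, 129, 129, 129, 127, 121, 108]
bubble mm [ 0.7  13.47]
```

Bar gripped: 14.2 mm against 14. The bubble measures +13.5 mm. Now press down in steps.

Emit:
carry_out([
  [[0,0,0.01],[0,0,0]],
  [[0,0,0.02],[0,0,0]],
  [[0,0,0.02],[0,0,0]],
])

```text
clock: 16.88
eef_pos: [0.5964, 0.1855, 0.0569]
tool_rot: [0.0, -0.043, 0.999, 0.0]
force: [-1.5, -0.4, 6.6]
width: 0.0136
grasp_force: 34.9
```

Emit:
carry_out([
  [[0,0,0.008],[0,0,0]],
  [[0,0,0.014],[0,0,0]],
  [[0,0,0.014],[0,0,0]],
])

```text
clock: 17.25
eef_pos: [0.5966, 0.1858, 0.054]
tool_rot: [0.001, -0.043, 0.999, 0.0]
force: [-3.6, 0.0, 14.5]
width: 0.0134
grasp_force: 35.0
```

```bash
python3 go.py; python3 bub.py
```

```text
t 17.25 p [0.5966 0.1858 0.054 ] yaw -3.0554 F [-3.6  0.  14.5] T [-0.28  0.5  -0.14] w 0.0134
center 285.0 213.1 L 32.1 green n 60 white n 47 bubble u px -7.4
prof(-17..17, right=+) [103, 121, 128, 131, 133, 132, 132, 132, 133, 129, 117, 102, 107, 122, 132, 132, 133, 132, 132, 134, 140, 160, 183, 193, 195, 193, 185, 170, 150, 136, 133, 131, 131, 126, 111]
bubble mm [ -1.42 -18.04]
```

Foot on the pad: force up to 14.5 N and the bubble moved to about -17.7 mm, so roughly 1.26 rad clockwise is needed. Turning 0.84 rad first.

Emit:
carry_out([
  [[0,0,0],[0,0,0.21]],
  [[0,0,0],[0,0,0.42]],
  [[0,0,0],[0,0,0.63]],
  [[0,0,0],[0,0,0.84]],
  [[0,0,0],[0,0,0.84]],
])

```text
clock: 17.92
eef_pos: [0.5966, 0.1861, 0.0539]
tool_rot: [0.001, 0.167, 0.986, 0.001]
force: [-3.4, 1.2, 14.2]
width: 0.0141
grasp_force: 35.0
```

```bash
python3 go.py; python3 bub.py
```

```text
t 17.925 p [0.5966 0.1861 0.0539] yaw 2.8066 F [-3.4  1.2 14.2] T [-0.01  0.46 -0.1 ] w 0.0141
center 285.0 213.2 L 32.1 green n 66 white n 47 bubble u px -4.98
prof(-17..17, right=+) [102, 119, 130, 130, 131, 132, 131, 132, 131, 129, 118, 105, 106, 123, 130, 132, 132, 133, 144, 164, 180, 188, 190, 186, 181, 162, 143, 134, 132, 132, 131, 131, 131, 126, 111]
bubble mm [ -0.59 -12.16]
```

Response matches 14 mm per rad. The remaining 12.1 mm needs 0.86 rad.

Emit:
carry_out([
  [[0,0,0],[0,0,0.21]],
  [[0,0,0],[0,0,0.42]],
  [[0,0,0],[0,0,0.63]],
  [[0,0,0],[0,0,0.86]],
  [[0,0,0],[0,0,0.86]],
])

```text
clock: 18.6
eef_pos: [0.5968, 0.1864, 0.0539]
tool_rot: [0.001, 0.373, 0.928, 0.001]
force: [-2.6, 1.6, 13.6]
width: 0.0139
grasp_force: 35.0
```

Emit:
carry_out([
  [[0,0,0],[0,0,0.21]],
  [[0,0,0],[0,0,0.42]],
  [[0,0,0],[0,0,0.63]],
  [[0,0,0],[0,0,0.84]],
  [[0,0,0],[0,0,0.84]],
  [[0,0,0],[0,0,0.84]],
])

```text
clock: 19.35
eef_pos: [0.5973, 0.1866, 0.054]
tool_rot: [0.001, 0.558, 0.83, 0.002]
force: [-1.9, 2.4, 12.8]
width: 0.0139
grasp_force: 35.0
```

```bash
python3 go.py; python3 bub.py; python3 - <<'E'
from h import *
im=capture("top"); cv2.imwrite("pics/t6.png",cv2.resize(im[190:250,250:350,::-1],None,fx=8,fy=8,interpolation=cv2.INTER_CUBIC))
E
```

```text
t 19.35 p [0.5973 0.1866 0.054 ] yaw 1.9575 F [-1.9  2.4 12.8] T [ 0.37  0.26 -0.05] w 0.0139
center 285.0 213.0 L 32.1 green n 59 white n 47 bubble u px -0.43
prof(-17..17, right=+) [101, 118, 127, 130, 131, 130, 130, 131, 132, 131, 124, 111, 106, 127, 156, 177, 188, 191, 191, 184, 167, 143, 117, 98, 106, 122, 131, 132, 131, 132, 130, 130, 129, 125, 112]
bubble mm [ 0.36 -1.09]
```

View pics/t6.png

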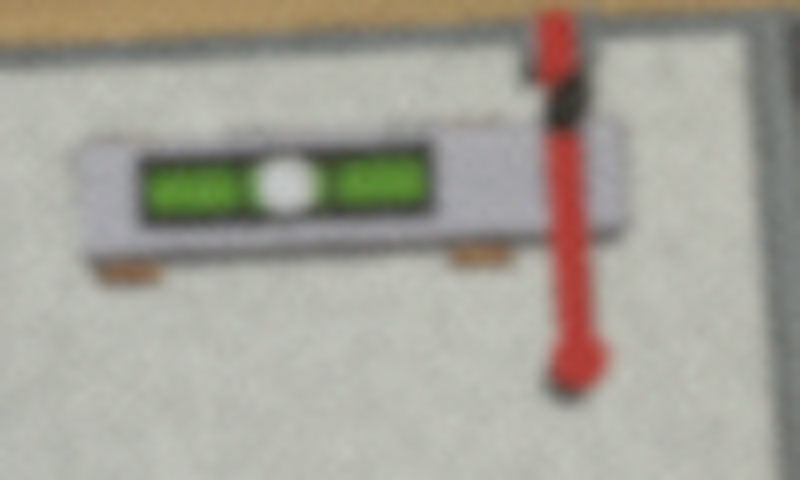

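The bubble at crop (287,185) sits midway between the two black lines at about (243,190) and (332,185). The latch is in its catch, and 12.8 N is pressing on the knob. Handing in.

```bash
python3 -c "
from bench import *
print(order.finish_job())"
```

```text
the job is handed in; nothing more can be done
None
```

I handed the job in at about 19.5 s with the latch home in its catch, the knob held down on its pad at about 13 N, and the bubble centred between the lines; the judging result was not shown.

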